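Stand a grip handle in the screwing fixture and clamp it

TASK

Take the handle that ends in a flat steel tab from the sloping rack and stand it upright in the aluminium fixture, its tab down in the slot and its tube resting on the block, and let go of it. Then press the fixture's raised clamp lever down flat so that its pad holds the handle. Leave the ball-ended handle in the rack and do not disturb the other things on the bench.

Things in the scene. Friction and masses are not known exactly. Their poses are not given: they have to be found in the camera images.
- tab_handle: Handle to stand up, 0.12-0.24 kg: black square tube 26 x 26 x 130 mm on a steel tab 26 (y) x 5 (x) x 35 mm, tip narrowed. Origin: centre of the tab's foot; z up the tube (tab z 0-35, tube 35-165 mm). Half a turn about z is the same. Starts in either rack place, tab down, y level, z leaning 35 deg off vertical to rack +x; tube free for fingers at z 60-140 mm; lifts straight up out of the rack.
- ball_handle: The other handle in the rack, loose: the same black tube, but with a black ball 29 mm across on a neck at its lower end instead of a tab. Origin at the bottom of the ball, z up the tube. It stays in the rack.
- rack: Fixed aluminium rack with two handles leaning at 35 deg side by side, feet 35 mm above the bench and 60 mm to +y and -y of its origin. Origin on the bench; x level, the way the handle tops lean. Base 190 x 200 mm, x -40 to +150 mm; 160 mm high. Each tube lies on two open saddles near its ends with low cheeks beside it.
- fixture: Fixed aluminium fixture. Origin on the bench under the slot's middle. Block 60 (x) x 76 (y) x 45 (z) mm with the slot in its top; on its +x side two dark steel cheeks (x 33 to 59, y -20 to +20, up to z 104 mm) carry the clamp lever.
- slot (a point): Middle of the slot's mouth on the block's top, 45 mm above the bench; axes as the fixture. Slot 29 mm (y) x 8 mm (x), 38 mm deep, 3 mm chamfer at the mouth. A fully home handle has its foot 35 mm below this point, its tube resting on the block and its y axis along the fixture's y.
- clamp (a joint): Angle of the clamp lever: 0 = pressed flat (level, end stop), up to 1.3 rad = raised. It starts raised, at 0.7 to 1.25 rad. Friction holds it where it is left; it takes about 2 N at its end to move.
- clamp_pivot (a point): Lever's hinge, axis along fixture y: 46 mm to fixture +x of the slot, 95 mm above the bench. At joint value q the lever points cos q along fixture +x and sin q up. Black grip 18 mm wide, 12 mm thick, 45 to 130 mm from the hinge. A rubber pad on a toe below the hinge swings up to the +x side of the tube as the lever comes down; flat, it stops within 1.5 mm of a centred tube.
- clamp_end (a point): Point on the upper face of the lever's grip (the face towards the slot when raised), 115 mm from the pivot and 6 mm above the lever's mid line.
- ball_mount: Bystander: loose black plastic ball mount, a foot 50 x 40 x 16 mm with a 25 mm ball on top, 53 mm tall. Origin at the centre of its underside.
- driver: Bystander: loose green power screwdriver lying on the bench, about 215 mm long along its x, 44 mm high. Origin on the bench under its body.
Things that resemble listed ones, but are neither listed nor needed, are in the scene too. What is shaped like the fixture but orange or red is not meant.

How it is judged:
By the outcome, as a careful person would: the job done as asked, in the order asked, and still so for the second after the job is handed in, with the robot touching nothing.
It also fails if it takes over 54 s, if anything falls off the work surface, if the arm or the gripper's body presses on something with over 40 N, if the wrist force passes 120 N, or if a joint passes its speed limit or range.

ROBOT

A 6-joint arm with a two-finger parallel gripper is mounted at the origin on the work surface. World frame = base frame: x ahead of the robot, y to its left, z up, the work surface at z = 0. Lengths are in m, angles in rad, forces in N, time in s.
With the tool pointing down it reaches from about 0.35 to 0.725 m from the base axis. Payload 6 kg.
Tool frame: the origin (TCP) lies midway between the tips of the shut fingers; the grasp point (between the pads) lies 19 mm behind it (r.hold_point_z is the distance from the TCP to the grasp point, in m); z points along the fingers, y is the line along which they close (so a half turn about z gives the same grasp; the last joint's range is limited). The gripper opens to 85 mm and grips with 20 to 120 N. Pads are 22 mm wide; open, the fingers measure 114 mm over their backs; the gripper's body (76 mm by 85 mm) begins 54 mm behind the grasp point. The pads swing forward as they close: fully open they stand 13 mm farther back than shut.
Start: joints at [-0.91, 0.04, 0.085, 0, -1.615, -0.334], TCP at [0.193, -0.568, 0.231] pointing down, gripper open.
Joint ranges: [-2.56, 2.56], [-1.29, 2.01], [-1.08, 1.49], [-3.29, 1.98], [-2.81, -0.18], [-2.99, 2.99]. Speed limits (rad/s): [2.57, 2.57, 3.01, 3.14, 3.14, 3.14].

INTERFACE

Orientations are given as [roll, pitch, yaw] about the fixed x, y, z axes, in that order (R = Rz(yaw) Ry(pitch) Rx(roll)).
In Python, from bench import r gives the robot as it stands. Calls block until the motion is done:
- r.reach(position, orientation): joint-space move of the TCP to a pose.
- r.move_straight(position, vel=0.15, frame=None, threshold=None): straight line of the TCP; frame=None keeps the orientation; vel is the mean speed in m/s. With threshold (N) it stops when the force on the tool has changed by that much, and returns True; else False.
- r.move_joints(angles): joint-space move.
- r.gripper_open() and r.close_gripper(effort=None): open the fingers fully, or close them until they stop; effort is the grip in N (None keeps the last).
- r.pause(seconds).
- r.inverse_kinematics(position, orientation): joint angles nearest the present ones, or None.
- r.get_image(name): name is "side" or "top" or "wrist"; returns a dict with "frame" (384x512x3 uint8, blue, green, red), "z_map" (384x512 float32, m along the optical axis (not along the pixel's ray), 0 where there is no reading), "mtx" (3x3 intrinsics, pixels), "R" (3x3) and "t" (3): a world point X has camera coordinates R X + t. Camera axes: x right, y down, z forward; pixel columns grow to the right and rows downward; lengths in m; the calibration is good to about 2 mm. A picture is of the moment at which its call begins.
A pose or a line that the arm cannot do raises r.IKError and nothing moves.
- r.job_done(): hands the job in; it is judged then, once.
Trained networks look in a picture, given as the dict that the camera call returned (one of the last four; its "shot" number tells which), for a name from the list of things; names that differ only in an ending like _2 or _b are one class to them, and where a whole thing is asked for, a point or a joint stands for the part that bears it (a point fixed in the world has none). Each returns a list of dicts, best first, with "p" (0 to 1); they miss things now and then, are a little off and sometimes report something else, mostly with a low value. They report only what shows in the picture. A call takes as long as a camera call. They do not tell look-alikes from the thing itself.
- r.trace(target, picture): "mask" (384x512 bool, what is visible of it) and "point" ([column, row] in pixels, amid what is visible of it).
- r.pinpoint(target, picture): "point" ([column, row] in pixels: a listed point, or the origin of a listed thing).
Readings, each from a call of its own:
- r.read_clock(): time.
- r.read_joints(): joint angles.
- r.read_dq(): joint speeds.
- r.read_joint_torque(): joint torques, N m.
- r.read_position(): TCP position.
- r.read_tcp_rot(): TCP orientation.
- r.read_wrist_force(): force on the tool from outside, world axes, zero at the start.
- r.read_ft_torque(): the same for the moment, N m.
- r.read_gripper_width(): opening from 0.0 (shut) to 1.0 (fully open).
- r.read_finger_force(): force on a finger pad.
Only numpy, scipy, OpenCV 4.12 (cv2) and the standard library are available. Lean on these libraries where they do the work, as an engineer would, in place of code of your own. Each camera call takes 0.05 s, during which the arm holds its last target. There are 200 camera calls.

## Working session

There is one attempt and no reset: what is moved stays moved. The work goes in short steps, each a Python script; the robot and the scene stay as the last script left them, time stands still between calls to the robot, and variables do not carry over. Pictures are saved under pics/ and viewed, at most 10 in all, crops included, and the job is handed in when it is done.

```bash
ls; mkdir -p pics
cat > h.py <<'E'
import numpy as np, cv2
from bench import r
def unproj(im,uv,z=None):
    u,v=uv; K=im["mtx"]
    if z is None:
        z=im["z_map"][int(round(v)),int(round(u))]
    return im["R"].T@(np.array([(u-K[0,2])/K[0,0],(v-K[1,2])/K[1,1],1])*z-im["t"])
def onplane(im,uv,h):
    c=-im["R"].T@im["t"]; d=unproj(im,uv,1.0)-c
    return c+d*(h-c[2])/d[2]
def cloud(im):
    K=im["mtx"];z=im["z_map"];v,u=np.mgrid[:384,:512]
    P=np.stack([(u-K[0,2])/K[0,0]*z,(v-K[1,2])/K[1,1]*z,z],-1)
    return (P-im["t"])@im["R"]
E
python3 - <<'E'
from h import *
np.set_printoptions(precision=3,suppress=True)
ims=[]
for n in("top","side"):
    im=r.get_image(n);ims.append(im["frame"])
    C=cloud(im);np.savez(f"{n}.npz",C=C,z=im["z_map"],f=im["frame"],R=im["R"],t=im["t"],mtx=im["mtx"])
    print(n,-im["R"].T@im["t"])
    for t,h in(("tab_handle",None),("ball_handle",None),("rack",0),("fixture",0),("slot",.045),("clamp_pivot",.095),("clamp_end",None),("clamp",None),("ball_mount",0),("driver",0)):
        try:
            for d in r.pinpoint(t,im)[:3]:
                print(t,"pin",round(d["p"],2),np.array(d["point"]),onplane(im,d["point"],h) if h is not None else unproj(im,d["point"]))
        except Exception as e: print(t,e)
        if t in("tab_handle","ball_handle","fixture","clamp"):
            for d in r.trace(t,im)[:3]:
                m=d["mask"]&(im["z_map"]>0); print(t,"trace",round(d["p"],2),np.array(d["point"]),m.sum(),np.median(C[m],0) if m.any() else None)
    cv2.imwrite(f"pics/{n}0.png",cv2.resize(im["frame"],(800,600)))
print(r.read_clock())
E
```

```text
pics
top [ 0.379 -0.066  0.91 ]
tab_handle pin 0.96 [165.5 190.6] [0.477 0.144 0.043]
tab_handle pin 0.45 [316.9 160.1] [ 0.537 -0.22   0.095]
tab_handle trace 0.76 [156.4 165.8] 730 [0.528 0.145 0.127]
ball_handle pin 0.96 [114.1 189.9] [0.479 0.264 0.054]
ball_handle trace 0.74 [103.3 162.4] 851 [0.533 0.263 0.126]
ball_handle trace 0.36 [315.9 169.9] 1703 [ 0.529 -0.215  0.045]
rack pin 0.66 [142.9 191.7] [0.48  0.212 0.   ]
fixture pin 0.97 [138.2 292.1] [0.23  0.218 0.   ]
fixture pin 0.9 [308.4 286.3] [ 0.235 -0.205  0.   ]
fixture pin 0.62 [310.8 182.3] [ 0.498 -0.22   0.   ]
fixture trace 0.97 [141.9 281.3] 2187 [0.266 0.189 0.045]
fixture trace 0.95 [362.3  92.2] 1876 [ 0.725 -0.354  0.045]
fixture trace 0.88 [317.6 171.5] 1704 [ 0.529 -0.215  0.045]
slot pin 0.9 [136.9 298. ] [0.223 0.207 0.045]
slot pin 0.86 [312.8 286.3] [ 0.242 -0.209  0.045]
slot pin 0.74 [364.7 104.1] [ 0.69  -0.356  0.045]
clamp_pivot pin 0.89 [129.2 278.5] [0.275 0.209 0.095]
clamp_pivot pin 0.72 [370.   75.9] [ 0.742 -0.356  0.095]
clamp_pivot pin 0.69 [313.7 158.1] [ 0.542 -0.213  0.095]
clamp_end 
[... 1410 characters left out ...]
7 [208.3 116.5] [ 0.74  -0.372  0.095]
clamp_pivot pin 0.88 [287.2 269.9] [0.271 0.204 0.095]
clamp_pivot pin 0.79 [321.4 170.6] [ 0.285 -0.183  0.095]
clamp_end pin 0.8 [247.6 243.2] [0.382 0.161 0.099]
clamp_end pin 0.75 [226.3 113.8] [ 0.767 -0.577 -0.004]
clamp_end pin 0.73 [182.2 113. ] [ 0.837 -0.357  0.1  ]
clamp it knows: ball_handle, ball_mount, clamp_end, clamp_pivot, driver, fixture, rack, slot, tab_handle
clamp trace 0.8 [300.2 166. ] 273 [ 0.35  -0.182  0.097]
clamp trace 0.71 [266. 256.] 410 [0.325 0.187 0.098]
clamp trace 0.57 [232.5 135.8] 184 [ 0.576 -0.213  0.152]
ball_mount pin 0.8 [250.2 217.2] [ 0.449 -0.023  0.   ]
driver pin 0.7 [274.8 142.7] [ 0.507 -0.426  0.   ]
1.4
```

View pics/top0.png

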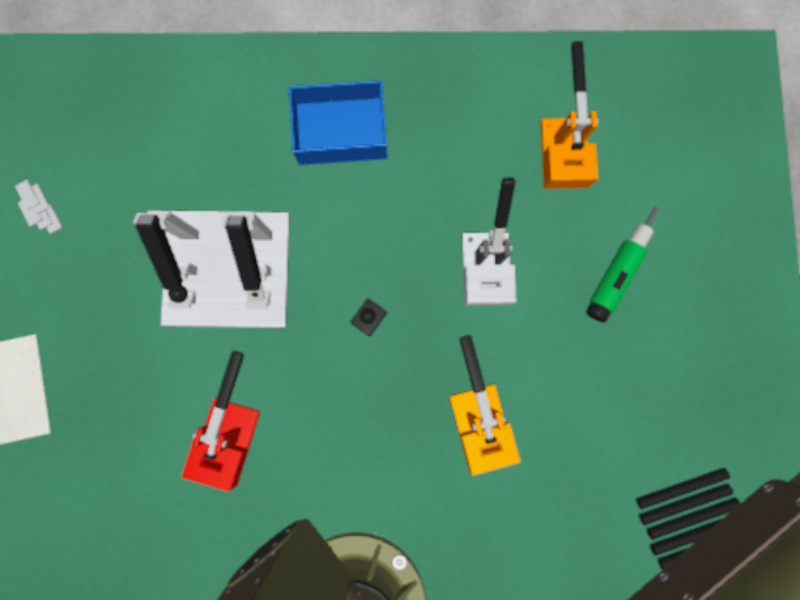

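View pics/side0.png

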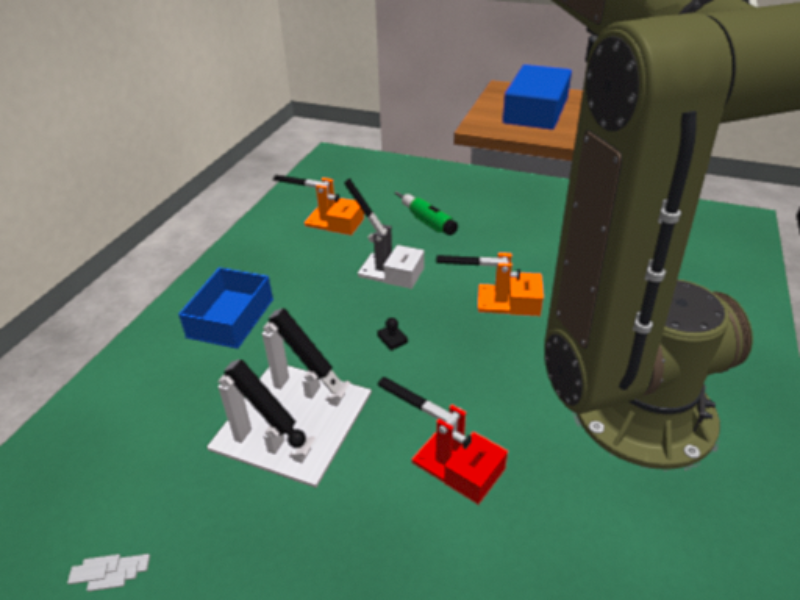

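Top view: the real (grey) fixture is at px (490,275) with its lever up. The tab handle is the right one at (243,255) with a silver foot; the ball handle is the left one. Next I fit the geometry and check that the poses are reachable.

```bash
cat >> h.py <<'E'
from scipy.spatial.transform import Rotation as Ro
def rect(P):
    (c,s,a)=cv2.minAreaRect((P[:,:2]*1000).astype(np.float32)); return np.array(c)/1000,s,a
def fixture(C,f):
    g=f.astype(int); grey=(g.max(-1)-g.min(-1)<25)&(g.mean(-1)>110)
    m=grey&(abs(C[...,2]-.045)<.004)&(abs(C[...,0]-.495)<.06)&(abs(C[...,1]+.215)<.07)
    n,l,st,_=cv2.connectedComponentsWithStats(m.astype(np.uint8)); k=1+st[1:,4].argmax()
    return C[l==k]
def tube(C,f,c=(.53,.145)):
    m=(f.max(-1)<70)&(C[...,2]>.06)&(C[...,2]<.2)&(abs(C[...,0]-c[0])<.1)&(abs(C[...,1]-c[1])<.045)
    return C[m]
E
python3 - <<'E'
from h import *
np.set_printoptions(precision=3,suppress=True)
for n in("top","side"):
    d=np.load(n+".npz");C,f=d["C"],d["f"]
    P=fixture(C,f);print(n,"fix",len(P),rect(P),P.mean(0))
    T=tube(C,f);c=T.mean(0);_,_,V=np.linalg.svd(T-c);v=V[0]*np.sign(V[0][2])
    print("tube",len(T),c,v,"lean",np.degrees(np.arccos(v[2])),"yaw",np.degrees(np.arctan2(v[1],v[0])),T[:,1].min(),T[:,1].max(),T[:,2].min(),T[:,2].max())
    g=f.astype(int);m=((g.max(-1)-g.min(-1)<25)&(g.mean(-1)>110)&(abs(C[...,2]-.008)<.008)&(abs(C[...,0]-.53)<.16)&(abs(C[...,1]-.21)<.16))
    print("rack",m.sum(),rect(C[m]),np.median(C[m][:,2]))
# IK test
fx=np.array([.495,-.218]);
def pose(yaw,tilt): return Ro.from_matrix(np.column_stack([np.cross([0,1,0],[np.sin(tilt),0,-np.cos(tilt)]),[0,1,0],[np.sin(tilt),0,-np.cos(tilt)]])).as_matrix()
for a in(35,45,50,60):
    for nm,p,t in(("g",[.54,.147,.12],np.radians(a-35)),("u",[fx[0],fx[1],.12],np.radians(a)),("u+",[fx[0],fx[1],.2],np.radians(a))):
        for flip in(0,1):
            M=pose(0,t)@np.diag([-1,-1,1] if flip else [1,1,1])
            q=r.inverse_kinematics(list(np.array(p)+M[:,2]*.019),list(Ro.from_matrix(M).as_euler("xyz")))
            print(a,nm,flip,None if q is None else np.array(q))
print(r.read_tcp_rot(),r.read_position(),r.hold_point_z)
E
```

```text
top fix 726 (array([ 0.495, -0.219]), (76.7267837524414, 60.373504638671875), 89.67189025878906) [ 0.495 -0.218  0.045]
tube 522 [0.528 0.144 0.127] [ 0.579 -0.019  0.815] lean 35.38093579389629 yaw -1.8929708745173328 0.1343624831112344 0.15856010325896855 0.06736744532881918 0.17677106707820275
rack 3888 (array([0.531, 0.208]), (199.61721801757812, 190.59254455566406), 88.21818542480469) 0.009831877186014613
side fix 245 (array([ 0.495, -0.216]), (83.30968475341797, 60.42279815673828), 89.09332275390625) [ 0.495 -0.217  0.044]
tube 609 [0.528 0.155 0.123] [ 0.578 -0.011  0.816] lean 35.30809847038179 yaw -1.133486558794115 0.13778775811403748 0.1645296476369119 0.06629271892132513 0.17486568117913723
rack 3201 (array([0.533, 0.198]), (224.5238494873047, 196.22850036621094), 88.62762451171875) 0.008876948585818467
35 g 0 [ 0.625 -0.043 -0.236 -0.    -1.378 -2.195]
35 g 1 [ 0.625 -0.043 -0.236  0.    -1.378  0.946]
35 u 0 [-0.069 -0.586 -0.746 -0.055 -0.802 -1.475]
35 u 1 [-0.069 -0.586 -0.746 -0.055 -0.802  1.666]
35 u+ 0 [-0.069 -0.613 -0.618 -0.049 -0.956 -1.486]
35 u+ 1 [-0.069 -
[... 311 characters left out ...]
46 -0.746 -0.081 -0.789  1.686]
50 g 0 [ 0.727 -0.266 -0.522  0.192 -1.125 -2.365]
50 g 1 [ 0.727 -0.266 -0.522  0.192 -1.125  0.777]
50 u 0 [-0.092 -0.769 -0.923 -0.135 -0.55  -1.397]
50 u 1 [-0.092 -0.769 -0.923 -0.135 -0.55   1.745]
50 u+ 0 [-0.089 -0.808 -0.806 -0.105 -0.705 -1.433]
50 u+ 1 [-0.089 -0.808 -0.806 -0.105 -0.705  1.709]
60 g 0 [ 0.793 -0.411 -0.728  0.373 -0.972 -2.532]
60 g 1 [ 0.793 -0.411 -0.728  0.373 -0.972  0.61 ]
60 u 0 [-0.135 -0.845 -0.986 -0.302 -0.403 -1.224]
60 u 1 [-0.135 -0.845 -0.986 -0.302 -0.403  1.917]
60 u+ 0 [-0.112 -0.917 -0.91  -0.189 -0.541 -1.352]
60 u+ 1 [-0.112 -0.917 -0.91  -0.189 -0.541  1.79 ]
[ 3.142 -0.    -2.815] [ 0.193 -0.568  0.231] 0.0187
```

```bash
cat >> h.py <<'E'
def tool(yaw,tilt,flip):
    "tool closing along the object's y, tilted from straight down to its +x"
    z=np.array([np.sin(tilt),0,-np.cos(tilt)]); y=np.array([0,1.,0])
    M=Ro.from_euler("z",yaw).as_matrix()@np.column_stack([np.cross(y,z),y,z])
    return M@np.diag([-1,-1,1]) if flip else M
def eul(M): return list(Ro.from_matrix(M).as_euler("xyz"))
def tcp(hold,M,back=0.): return list(np.array(hold)+M[:,2]*(r.hold_point_z-back))
E
python3 - <<'E'
from h import *
np.set_printoptions(precision=3,suppress=True)
im=r.get_image("wrist"); M=Ro.from_euler("xyz",r.read_tcp_rot()).as_matrix()
off=M.T@(-im["R"].T@im["t"]-r.read_position()); ax=M.T@im["R"][2]; print("cam in tool",off,"axis",ax)
flip=int(off[0]>0)   # camera on the upper side
print("flip",flip)
M=tool(-.006,np.radians(20),flip)
p=tcp([.495,-.218,.1],M,.2); print(p)
r.reach(p,eul(M)); r.pause(.2)
im=r.get_image("wrist");C=cloud(im);f=im["frame"]
cv2.imwrite("pics/w1.png",f)
P=fixture(C,f);print(len(P),rect(P),P.mean(0))
for t,h in(("slot",.045),("clamp_pivot",.095),("clamp_end",None)):
    for d in r.pinpoint(t,im)[:2]: print(t,d["p"],np.array(d["point"]),onplane(im,d["point"],h) if h else unproj(im,d["point"]))
np.savez("w1.npz",C=C,z=im["z_map"],f=f,R=im["R"],t=im["t"],mtx=im["mtx"])
print(r.read_clock(),np.array(r.read_joints()))
E
```

```text
cam in tool [ 0.07   0.001 -0.143] axis [-0.276 -0.001  0.961]
flip 1
[np.float64(0.4329928641602435), np.float64(-0.21762795272038338), np.float64(0.2703662721484852)]
3468 (array([ 0.496, -0.219]), (75.27462005615234, 60.03333282470703), 89.78178405761719) [ 0.496 -0.219  0.046]
slot 0.97 [254.4 172.3] [ 0.496 -0.219  0.045]
clamp_pivot 0.56 [254.9 121.4] [ 0.54  -0.22   0.095]
clamp_end 0.8 [255.8   3. ] [ 0.599 -0.22   0.194]
clamp_end 0.55 [202.8 268.8] [ 0.399 -0.17   0.101]
3.5583 [-0.064 -0.564 -0.367 -0.02  -1.42   1.628]
```

View pics/w1.png

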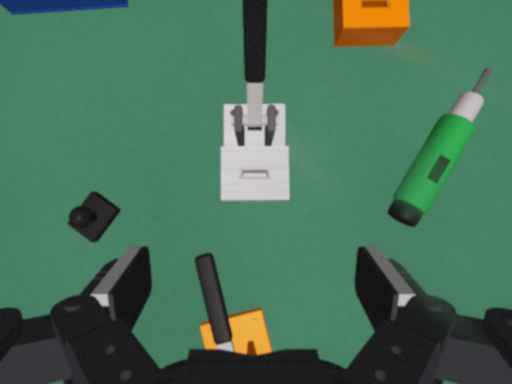

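The wrist view shows the fixture straight on, with the slot at px (254,172), i.e. (0.496, -0.219), yaw about -0.2°. It agrees with the top view. Next I grasp the handle.

Run:
```python
from h import *
np.set_printoptions(precision=3,suppress=True)
yaw=np.radians(-1.7); A=np.radians(35); hz=np.array([np.sin(A)*np.cos(yaw),np.sin(A)*np.sin(yaw),np.cos(A)])
foot=np.array([.476,.210,.035])+Ro.from_euler("z",yaw).apply([0,-.06,0])
M=tool(yaw,np.radians(10),1)
g=foot+hz*.110; print("foot",foot,"grasp",g)
r.reach(tcp(g,M,.13),eul(M)); r.pause(.2)
im=r.get_image("wrist");C=cloud(im);f=im["frame"];cv2.imwrite("pics/w2.png",f)
T=tube(C,f); c=T.mean(0);_,s,V=np.linalg.svd(T-c);v=V[0]*np.sign(V[0][2])
print(len(T),c,v,"lean",np.degrees(np.arccos(v[2])),"yaw",np.degrees(np.arctan2(v[1],v[0])),"normal",V[2],T.min(0),T.max(0))
n=np.array([-np.cos(A),0,np.sin(A)]); d=(T-foot)@n; print("face offset from axis",np.percentile(d,[5,25,50,75,95]))
k=abs(d-np.median(d))<.003; F=T[k]; yy=(F-foot)@np.cross(n,hz); print("side",np.percentile(yy,[1,50,99]),"along",np.percentile((F-foot)@hz,[0,1,99,100]))
for dd in r.pinpoint("tab_handle",im)[:2]: print(dd["p"],np.array(dd["point"]),unproj(im,dd["point"]))
print(r.read_clock())
```

```text
foot [0.474 0.15  0.035] grasp [0.537 0.148 0.125]
2812 [0.536 0.149 0.142] [ 0.601 -0.014  0.799] lean 36.97403653821073 yaw -1.3247583442216606 normal [ 0.799 -0.018 -0.601] [0.488 0.136 0.074] [0.578 0.162 0.178]
face offset from axis [0.002 0.011 0.012 0.012 0.012]
side [-0.011  0.001  0.013] along [0.04  0.044 0.166 0.167]
5.2667
```

View pics/w2.png

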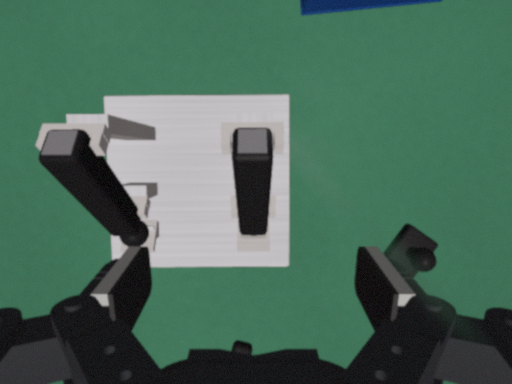

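The tab handle's tube is at px (252,180), with the ball handle on the left ending at (135,233). The face fit matches to about 1 mm, so I grasp now.

Run:
```python
from h import *
np.set_printoptions(precision=3,suppress=True)
yaw=np.radians(-1.5); A=np.radians(35); hz=np.array([np.sin(A)*np.cos(yaw),np.sin(A)*np.sin(yaw),np.cos(A)])
foot=np.array([.474,.151,.035]); M=tool(yaw,np.radians(10),1); g=foot+hz*.110
r.move_straight(tcp(g,M),vel=.12,frame=eul(M)) 
r.close_gripper(60); print("w",r.read_gripper_width(),r.read_finger_force(),r.read_wrist_force())
p=tcp(g+[0,0,.15],M); r.move_straight(p,vel=.15); print("w",r.read_gripper_width(),r.read_finger_force(),r.read_wrist_force())
M2=tool(-.004,np.radians(45),1); s=np.array([.496,-.219,.045])
r.reach(tcp(s+[0,0,.17+.110],M2),eul(M2))
r.move_straight(tcp(s+[0,0,.03+.110],M2),vel=.12); r.pause(.3)
print("w",r.read_gripper_width(),r.read_wrist_force(),r.read_clock(),np.array(r.read_joints()))
a=[]
for n in("top","side","wrist"):
    im=r.get_image(n);C=cloud(im);f=im["frame"]
    np.savez(n+"3.npz",C=C,f=f,z=im["z_map"],R=im["R"],t=im["t"],mtx=im["mtx"])
    if n=="side": cc=cv2.resize(f[90:220,190:330],None,fx=4,fy=4,interpolation=cv2.INTER_CUBIC);cv2.imwrite("pics/s3.png",cc)
    if n=="wrist": cv2.imwrite("pics/w3.png",f)
    for d in r.pinpoint("tab_handle",im)[:2]: print(n,d["p"],np.array(d["point"]),onplane(im,d["point"],.075))
    for d in r.trace("tab_handle",im)[:1]:
        P=C[d["mask"]&(im["z_map"]>0)]; print("trace",d["p"],len(P),np.median(P,0),np.percentile(P,2,0),np.percentile(P,98,0))
```

```text
w 0.29746624862104165 59.739927649497986 [-2.907 -1.418  3.087]
w 0.2931831524661488 59.1048002243042 [ 0.238  0.182 -1.475]
w 0.29898826014744107 [ 0.464  0.211 -1.683] 11.2417 [-0.081 -0.741 -0.77  -0.08  -0.759  1.683]
top 0.56 [314.4 177.3] [ 0.5   -0.216  0.075]
trace 0.55 250 [ 0.493 -0.214  0.239] [ 0.484 -0.229  0.18 ] [ 0.507 -0.204  0.244]
side 0.86 [253.1 158.7] [ 0.506 -0.203  0.075]
wrist 0.76 [251.8 313.7] [ 0.498 -0.217  0.075]
trace 0.81 12237 [ 0.489 -0.217  0.24 ] [ 0.485 -0.229  0.135] [ 0.508 -0.206  0.243]
```

View pics/s3.png

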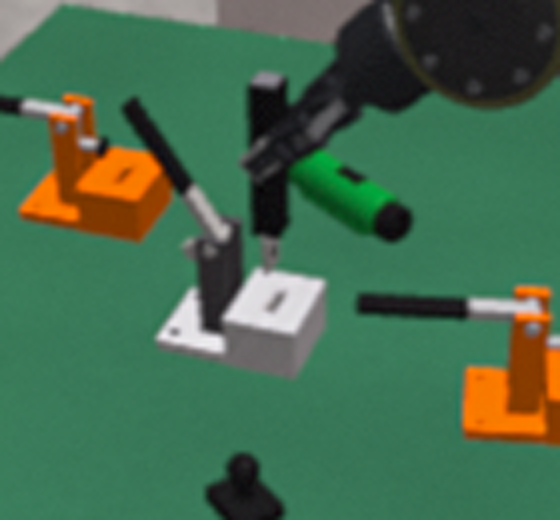

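View pics/w3.png

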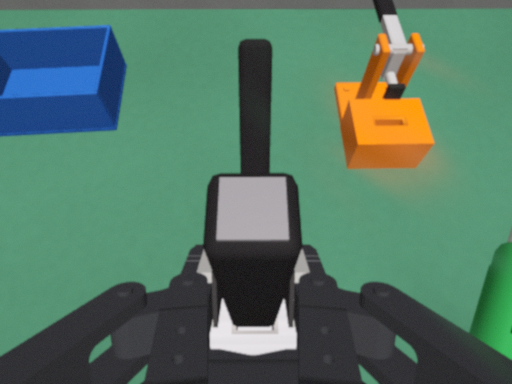

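The handle is upright above the slot. I measure its tilt and offset in the wrist cloud.

Run:
```python
from h import *
np.set_printoptions(precision=4,suppress=True)
for n in("wrist","top"):
    d=np.load(n+"3.npz");C,z=d["C"],d["z"]
    b=(z>0)&(abs(C[...,0]-.496)<.03)&(abs(C[...,1]+.217)<.03)
    t=b&(abs(C[...,2]-.240)<.006); P=C[t]; print(n,"top",len(P),rect(P),"z",np.median(P[:,2]),P[:,:2].min(0),P[:,:2].max(0))
    if len(P)>50: print("tilt of top face (dz/dx,dz/dy)",np.linalg.lstsq(np.c_[P[:,:2],np.ones(len(P))],P[:,2],rcond=None)[0][:2])
    s=b&(C[...,2]<.23)&(C[...,2]>.13)&(abs(C[...,0]-.483)<.01)&(abs(C[...,1]+.2175)<.008); Q=C[s]
    if len(Q)>50: print("face x=a+bz",len(Q),np.polyfit(Q[:,2]-.24,Q[:,0],1),"x vs y",np.polyfit(Q[:,1],Q[:,0],1)[0],np.percentile(Q[:,2],[1,99]))
d=np.load("side3.npz");C,z,f=d["C"],d["z"],d["f"]
b=(z>0)&(f.max(-1)<90)&(abs(C[...,0]-.496)<.025)&(abs(C[...,1]+.205)<.006)&(C[...,2]>.115)&(C[...,2]<.235);Q=C[b]
print("side",len(Q))
for lo in np.arange(.115,.235,.02):
    q=Q[(Q[:,2]>=lo)&(Q[:,2]<lo+.02)]
    if len(q)>4: print(lo,len(q),q[:,0].min(),q[:,0].max(),np.median(q[:,1]))
```

```text
wrist top 10898 (array([ 0.4881, -0.2175]), (44.20869445800781, 46.51258850097656), 0.003625450422987342) z 0.24068092653746334 [ 0.466  -0.2407] [ 0.5102 -0.1942]
tilt of top face (dz/dx,dz/dy) [0.1364 0.0005]
face x=a+bz 2389 [0.     0.4848] x vs y 0.0030478389557316698 [0.1324 0.2297]
top top 217 (array([ 0.4881, -0.2183]), (44.53539276123047, 43.1876106262207), 89.15727233886719) z 0.24036081039566837 [ 0.4663 -0.2403] [ 0.5096 -0.1957]
tilt of top face (dz/dx,dz/dy) [ 0.1119 -0.0159]
side 224
0.115 51 0.48352521392355924 0.5100624995157743 -0.20574893078932577
0.135 46 0.48358014322115983 0.5097109648246618 -0.20561761431815018
0.15500000000000003 32 0.4839763351705747 0.5090836652593916 -0.20444102279874912
0.17500000000000002 8 0.49921513376609006 0.5073053633870694 -0.2012440263881273
0.195 37 0.48456316720298065 0.5073316066272022 -0.20436409712145512
0.21500000000000002 50 0.48500206272880797 0.5093509552835801 -0.2053356147727298
```

Upright within 0.5°, but the tube centre is about 1.5 mm off in x and y. I correct that and lower it with a force threshold.

Run:
```python
from h import *
np.set_printoptions(precision=4,suppress=True)
p=np.array(r.read_position())+[-.0016,-.0014,0]; z0=p[2]
r.move_straight(list(p),vel=.03)
f0=np.array(r.read_wrist_force())
hit=r.move_straight(list(p-[0,0,.063]),vel=.04,threshold=8)
print(hit,"down",z0-r.read_position()[2],np.array(r.read_wrist_force())-f0,r.read_ft_torque(),r.read_gripper_width(),r.read_clock())
```

```text
False down 0.06260665191249104 [-0.4458  0.5524  0.2842] [0.0658 2.2153 0.0251] 0.2985131199147987 13.6667
```

Run:
```python
from h import *
np.set_printoptions(precision=4,suppress=True)
p=np.array(r.read_position()); f0=np.array(r.read_wrist_force())
hit=r.move_straight(list(p-[0,0,.008]),vel=.02,threshold=8)
print(hit,"down",p[2]-r.read_position()[2],np.array(r.read_wrist_force())-f0,r.read_clock())
r.gripper_open(); r.pause(.2)
M=Ro.from_euler("xyz",r.read_tcp_rot()).as_matrix()
q=np.array(r.read_position()); r.move_straight(list(q-M[:,2]*.12),vel=.15); r.pause(.2)
im=r.get_image("wrist");C=cloud(im);z=im["z_map"];cv2.imwrite("pics/w4.png",im["frame"])
b=(z>0)&(abs(C[...,0]-.496)<.03)&(abs(C[...,1]+.218)<.03)
P=C[b&(abs(C[...,2]-.175)<.006)];print("top",len(P),rect(P),np.median(P[:,2]))
Q=C[b&(C[...,2]<.17)&(C[...,2]>.06)&(abs(C[...,0]-.483)<.01)&(abs(C[...,1]+.218)<.009)];print("face",np.polyfit(Q[:,2]-.045,Q[:,0],1))
for d in r.pinpoint("clamp_end",im)[:3]: print("end",d["p"],np.array(d["point"]),unproj(im,d["point"]))
im=r.get_image("side");C=cloud(im)
for d in r.pinpoint("clamp_end",im)[:3]: print("end",d["p"],np.array(d["point"]),unproj(im,d["point"]))
m=(im["frame"].max(-1)<70)&(abs(C[...,1]+.218)<.02)&(C[...,0]>.56)&(C[...,0]<.66)&(C[...,2]>.11)
L=C[m];print("lever",len(L),np.polyfit(L[:,0],L[:,2],1),L.min(0),L.max(0))
print(r.read_position(),r.read_clock())
```

```text
True down 0.0028366043348497794 [ 0.4915 -0.0325  2.6732] 13.975
top 1638 (array([ 0.4964, -0.2195]), (26.635534286499023, 25.96942901611328), 0.20305417478084564) 0.17578913630966725
face [0.     0.4843]
end 0.93 [178.8 336.1] [ 0.3969 -0.1711  0.1005]
end 0.73 [253.    1.4] [ 0.5999 -0.2198  0.1943]
end 0.86 [245.9 245.1] [0.3831 0.168  0.0984]
end 0.77 [227.4 114.9] [ 0.7536 -0.5584  0.0029]
end 0.56 [281.8 164. ] [ 0.4027 -0.1733  0.0982]
lever 121 [ 1.4611 -0.6869] [ 0.5633 -0.2258  0.1323] [ 0.6103 -0.2039  0.203 ]
[ 0.423  -0.2201  0.1892] 16.1417
```

View pics/w4.png

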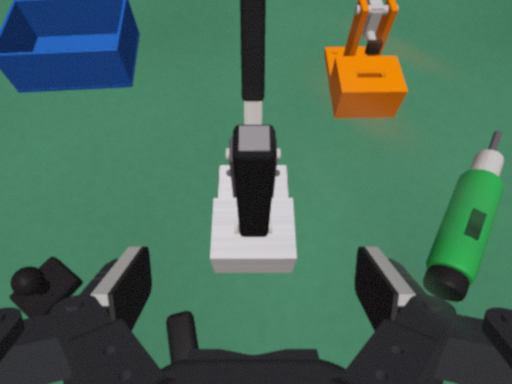

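The handle is fully home (top at z 0.176, vertical, px (253,180)). The lever is at about 0.97 rad. Next I press it down along its arc with the fingers shut.

Run:
```python
from h import *
np.set_printoptions(precision=4,suppress=True)
piv=np.array([.542,-.2195,.095])
def wp(q,d=.108,off=0.):
    t=.6*max(q,0); h=.006+.011*np.sin(abs(q-t))+off
    return piv+[d*np.cos(q)-h*np.sin(q),0,d*np.sin(q)+h*np.cos(q)],eul(tool(-.004,t,1))
qs=np.linspace(.97,0,8)
W=[wp(.97,off=.02)]+[wp(q) for q in qs]
assert all(r.inverse_kinematics(list(p),e) is not None for p,e in W)
r.close_gripper(30)
p=np.array(r.read_position());r.move_straight(list(p+[0,0,.15]),vel=.2)
r.reach(list(W[0][0]+[-.01,0,.09]),W[0][1]); r.move_straight(list(W[0][0]),vel=.15)
f0=np.array(r.read_wrist_force())
for p,e in W[1:]:
    hit=r.move_straight(list(p),vel=.06,frame=e,threshold=25)
    print(hit,np.array(r.read_position())-p,np.array(r.read_wrist_force())-f0)
    if hit: break
print(r.read_clock())
```

```text
False [ 0.0001  0.0001 -0.0007] [0.3519 0.2484 0.9966]
False [ 0.0001  0.0001 -0.0003] [-0.1379 -0.6632 -0.1313]
False [-0.0001  0.0001 -0.0001] [-0.9286 -0.3617  0.461 ]
False [-0.0001  0.0001 -0.0001] [-0.122  -0.8119 -0.223 ]
False [-0.0001  0.0001 -0.0001] [ 0.181  -0.1605  0.295 ]
False [-0.0001  0.0001 -0.0001] [-1.0476 -0.9242 -0.0287]
False [-0.0001  0.     -0.0001] [ 0.5044 -0.8718  0.9851]
False [0.0001 0.     0.0003] [-1.441  -0.2379  0.627 ]
22.5667
```

Run:
```python
from h import *
np.set_printoptions(precision=4,suppress=True)
p=np.array(r.read_position());f0=np.array(r.read_wrist_force())
print(r.move_straight(list(p-[0,0,.008]),vel=.02,threshold=12),p,np.array(r.read_position()),np.array(r.read_wrist_force())-f0)
im=r.get_image("side");cv2.imwrite("pics/s5.png",cv2.resize(im["frame"][90:220,170:330],None,fx=4,fy=4,interpolation=cv2.INTER_CUBIC));print(r.read_clock())
```

```text
True [ 0.6501 -0.2195  0.1013] [ 0.65   -0.2195  0.1011] [-0.3381  0.9293  5.0624]
22.8667
```

View pics/s5.png

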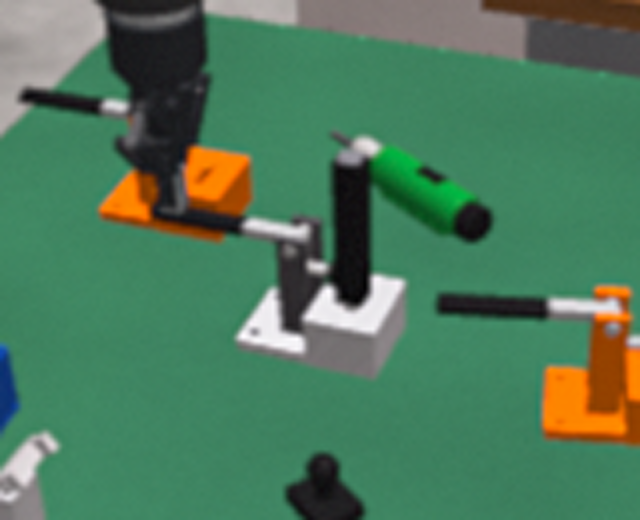

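The lever is flat under the fingertips (px (195,215)) with the handle upright. I press once more a bit harder, retreat and verify.

Run:
```python
from h import *
np.set_printoptions(precision=4,suppress=True)
p=np.array(r.read_position());f0=np.array(r.read_wrist_force())
print(r.move_straight(list(p-[0,0,.004]),vel=.015,threshold=18),np.array(r.read_position())[2],np.array(r.read_wrist_force())-f0)
r.move_straight([p[0],p[1],.26],vel=.15); r.reach([.48,-.05,.40],eul(tool(0,0,1))); r.pause(.3)
for n in("side","top"):
    im=r.get_image(n);C=cloud(im);f=im["frame"]
    m=(f.max(-1)<70)&(abs(C[...,1]+.219)<.018)&(C[...,0]>.58)&(C[...,0]<.70)&(C[...,2]>.05)
    L=C[m]; print(n,"lever",len(L),L.min(0),L.max(0), np.polyfit(L[:,0]-.542,L[:,2],1) if len(L)>9 else "")
    b=(abs(C[...,0]-.496)<.03)&(abs(C[...,1]+.218)<.03)&(abs(C[...,2]-.175)<.005); print("tube top",C[b].mean(0) if b.any() else None)
    if n=="side": cv2.imwrite("pics/s6.png",cv2.resize(f,(800,600)))
print(r.read_clock())
```

```text
False 0.10088813549963972 [-4.9337  2.0969  7.7616]
side lever 106 [ 0.5871 -0.2252  0.0897] [ 0.6654 -0.2063  0.1034] [0.0065 0.0968]
tube top [ 0.4951 -0.2165  0.1736]
top lever 224 [ 0.5887 -0.228   0.0963] [ 0.6667 -0.2107  0.1049] [-0.0016  0.1007]
tube top [ 0.4959 -0.2189  0.1747]
25.8917
```

View pics/s6.png

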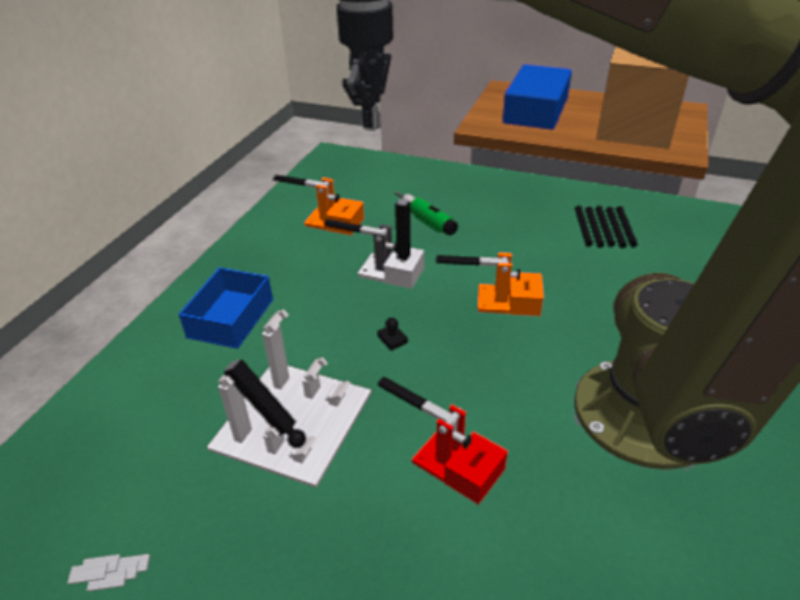

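The handle stands in the grey fixture at px (402,228) and the lever lies flat at (355,230). The ball handle is still in the rack, and the ball mount and driver haven't moved.

```bash
python3 -c "
from bench import r
print(r.job_done())"
```

```text
the job is handed in; nothing more can be done
None
```

The tab handle stands fully home in the aluminium fixture with the clamp lever pressed flat against its stop; the ball handle and bystanders were left where they were, and the job was handed in at about 26 s.

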